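# Set the glass strip stop to its index and lock it

## Task

The sliding stop of the glass-cutting jig stands past the index line: using only its knob, wind it back until it is clearly short of the line (at least 5 mm), then wind it forward up to the line and leave it there, so that the play in the drive is taken up in the forward direction; if you run past the line, wind back short of it and come up again. Only then press the lock lever down flat. Do not touch the stop bar or the index clip, and leave the jars and the glass where they are.

Things in the scene. Friction and masses are not known exactly. Their poses are not given: they have to be found in the camera images.
- jig: Fixed glass-cutting jig: grey board 270 x 460 x 12 mm, x -105..165, y -210..250 mm about its origin on the table. Its +y = forward travel, -y = back. Along x = -60 mm: lock lever on a grey block (y -165), knob on a grey 60 mm gearbox, top at z 60 (y -50), aluminium stop (y about 85) on a toothed rack. The stop's bar, 16 mm wide, top at z 38, runs along +x to a scale rail with 10 mm ticks (x 152).
- knob_grip (a point): Centre of the black knob's grip, on its vertical axis, 88 mm above the table: the height to grip. The grip is an upright bar 44 mm long, 16 mm thick, from 74 to 107 mm above the table, on a disc of 48 mm diameter. The point turns with the knob: its x axis lies along the bar's length, so fingers close along its y axis.
- knob (a joint): Knob angle in rad, 0 at the start (bar along the jig's x), grows clockwise seen from above; range -4.0 to 2.5. Clockwise moves the rack forward (jig +y) 12 mm per rad, counter-clockwise back. Friction 0.06 N m plus the stop's; it stays where left.
- drive_dog (a point): Top centre of the dark steel dog at the rack's end, 46 (x) by 12 mm (y), top 53 mm above the table; axes as the jig's. It stands in the stop's slot between two lugs with 6 mm of play in all (0.5 rad of knob): wound forward it crosses the play, meets the forward (+y) lug and only then pushes the stop; backward likewise with the rear lug.
- slot_middle (a point): Middle of the stop's slot, 53 mm above the table, moves with the stop; axes as the jig's. The dog's y in this frame is +3 mm when the dog bears on the forward lug (play taken up forward), -3 mm when it bears on the rear lug. At the start it may be anywhere between.
- stop_pointer (a point): Tip of the stop's thin dark pointer, at the far (+x) end of its bar, 36 mm above the table; axes as the jig's. The stop slides with about 4 N of friction and stays where left.
- index_line (a point): Middle of the inner edge of the index clip, under its white line, 36 mm above the table; axes as the jig's. The clip is a dark steel block 34 x 22 mm with a brass screw, held by friction on the scale rail at the far end of the stop bar. The stop is on the line when pointer and line have the same y in the jig's frame. At the start the pointer is 5 to 25 mm past it (greater y).
- lock (a joint): Lock lever angle in rad: 0 = down flat, locked; it starts open at 0.6 to 0.9, raised, and stays where left (friction 0.09 N m). It is pressed down from above.
- lock_pivot (a point): Pivot of the lock lever, 62 mm above the table; turns with the lever, its x axis along the lever (towards the jig's +x when flat), pivot axis along its y.
- lock_pad (a point): Middle of the top face of the lever's black pad (34 x 20 mm), 52 mm from the pivot along the lever; lever and pad reach 69 mm from the pivot. Flat, the pad's top is 67 mm above the table and the steel shank's (14 mm wide) 66 mm.
- sheet: Loose green glass sheet 100 x 55 x 6 mm lying on the board on the forward side of the stop, to be left alone; origin at the centre of its underside.
- jar: Small loose jar, 40 mm diameter, 45 mm tall, standing on the board near the far rear corner, to be left alone; origin at the centre of its underside.
- jar2: Loose jar, 48 mm diameter, 50 mm tall, on the table beside the jig, to be left alone; origin at the centre of its underside.

How it is judged:
On the way, in this order (a step that is already met when the one before it is completed fails the run):
1. The stop is wound back at least 3 mm short of the index line, with the lock lever still up (y of stop_pointer in the frame of index_line below -0.003 m and value of joint lock above 0.4 rad), for 0.1 s.
2. The stop is brought forward onto the line (within 2.5 mm) and rests there with the dog against the forward lug, the lock lever still up (y of stop_pointer in the frame of index_line between -0.0025 and 0.0025 m and y of drive_dog in the frame of slot_middle above 0.0015 m and value of joint lock above 0.4 rad and velocity of joint knob between -0.1 and 0.1 rad/s), for 0.3 s.
At the end, for the whole second after the job is handed in: The stop's pointer is within 2.5 mm of the index line, the dog bears on the forward lug (dog at least 1.5 mm forward of the slot's middle), the lock lever is down flat (within 0.15 rad), and the knob is at rest (y of stop_pointer in the frame of index_line between -0.0025 and 0.0025 m and y of drive_dog in the frame of slot_middle above 0.0015 m and value of joint lock below 0.15 rad and velocity of joint knob between -0.05 and 0.05 rad/s); the robot touches nothing.
It fails at once if The robot pushes the stop (over 2 N) (contact force between any of the fingers, the arm and stop above 2 N or contact force between any of the fingers, the arm and rack above 2 N).
It fails at once if The index clip is shifted over 2 mm (distance of index_line from where it was at the start of the episode above 0.002 m).
It fails at once if A jar or the glass sheet is shifted over 20 mm (distance of any of sheet, jar, jar2 from where it was at the start of the episode above 0.02 m).
It also fails if it takes over 50 s, if anything falls off the work surface, if the arm or the gripper's body presses on something with over 40 N, if the wrist force passes 120 N, or if a joint passes its speed limit or range.

## Robot

A 6-joint arm with a two-finger parallel gripper is mounted at the origin on the work surface. World frame = base frame: x ahead of the robot, y to its left, z up, the work surface at z = 0. Lengths are in m, angles in rad, forces in N, time in s.
With the tool pointing down it reaches from about 0.35 to 0.85 m from the base axis. Payload 8.1 kg.
Tool frame: the origin (TCP) lies where the fingers leave the gripper's body, on its centre line; the fingertips stand 84 mm ahead of it and the grasp point (between the pads) lies 65 mm ahead of it; z points along the fingers, y is the line along which they close (so a half turn about z gives the same grasp; the last joint's range is limited). The gripper opens to 93 mm and grips with 3 to 60 N. Pads are 15 mm wide; open, the fingers measure 128 mm over their backs; the gripper's body (75 mm by 188 mm) begins 65 mm behind the grasp point.
Start: joints at [1.263, 0.13, 1.488, -0, 1.523, -0.085], TCP at [0.133, 0.585, 0.303] pointing down, gripper open.
Joint ranges: [-2.96, 2.96], [-0.89, 2.26], [0.02, 2.5], [-1.34, 4.48], [0, 2.73], [-2.66, 2.66]. Speed limits (rad/s): [2.39, 2.39, 2.79, 3.14, 3.14, 3.14].

## Interface

Orientations are given as a rotation vector (axis times angle).
In Python, from plant import robot gives the robot as it stands.
- The arm moves only by the shell command python3 -m jog 'ROWS' [FORCE]. ROWS is text: rows parted by semicolons, each of 5 numbers parted by spaces: the opening, from 0 (shut) to 1 (fully open), then the shift along the tool's x, y, z in m, then the turn about the tool's z in degrees. A call has 1 to 10 rows; each row shifts and turns the commanded pose from where the row before left it, along the tool's axes as they then stand; what a row does not reach is not made up. A row lasts 1/12 s, in which the tool goes at most 41.7 mm and 7.16 degrees, less where a joint would pass 70% of its speed; a pose out of reach is approached as far as the arm can. A call with a gripper value outside its range is refused whole. The fingers move at their own pace and stop on an object; FORCE is the grip in N (left out, the last holds). Time passes only in rows, so rows that do not move let the fingers close. It gives the time, the measured TCP pose, the force, the opening and the grip force at its end, in the units of the state.
- robot.read_state(): the state, without advancing time (a new reading comes with each control period).
- robot.read_camera(name): name is "scene" or "side" or "wrist"; returns a dict with "color" (480x640x3 uint8, red, green, blue), "intrinsics" (3x3 intrinsics, pixels), "pose" (4x4, takes a point from camera to world coordinates); the wrist camera has in their place "tool_from_camera" (4x4, takes a point from camera to tool coordinates, whose origin is the TCP and whose axes are the flange's). Camera axes: x right, y down, z forward; pixel columns grow to the right and rows downward; lengths in m; the calibration is good to about 2 mm. The wrist camera is an equidistant fisheye: a pixel r from the principal point sees the ray r / f radians off the axis. A picture is of the moment at which its call begins: read the wrist's pose just before it. There is no depth.
- robot.close_job(): hands the job in; it is judged then, once.
The state is a dict: "t": time; "q": joint angles; "dq": joint speeds; "joint_torque": joint torques, N m; "tool_pos": TCP position; "orientation": TCP orientation; "force": force on the tool from outside, world axes, zero at the start; "wrist_torque": the same for the moment, N m; "opening": finger opening in m; "gripper_force": force on a finger pad.
Only numpy, scipy, OpenCV 4.12 (cv2) and the standard library are available. Lean on these libraries where they do the work, as an engineer would, in place of code of your own. Each camera call takes 0.05 s, during which the arm holds its last target. There are 200 camera calls.

## Working session

There is one attempt and no reset: what is moved stays moved. The work goes in short steps, Python scripts to look and compute and a shell command to move; the robot and the scene stay as the last step left them, time stands still between calls to the robot, and variables do not carry over. Pictures are saved under pics/ and viewed, at most 10 in all, crops included, and the job is handed in when it is done.

```bash
mkdir -p pics; ls; python3 - <<'E'
from plant import robot
import cv2,numpy as np
np.set_printoptions(precision=4,suppress=True)
s=robot.read_state();print(s)
for n in ["scene","side","wrist"]:
    c=robot.read_camera(n)
    cv2.imwrite(f"pics/{n}0.png",c["color"][:,:,::-1])
    print(n,c["intrinsics"],c.get("pose",c.get("tool_from_camera")))
E
```

```text
pics
{'t': 0.0, 'q': array([ 1.2626,  0.1311,  1.4892,  0.    ,  1.523 , -0.0854]), 'dq': array([ 0.0006,  0.0002, -0.0007,  0.0013,  0.0003, -0.001 ]), 'joint_torque': array([ -0.    , -55.9861, -49.174 ,   0.0766,   0.0358,  -0.0001]), 'tool_pos': array([0.1324, 0.5848, 0.3017]), 'orientation': array([-0.3492, -3.1218,  0.0027]), 'force': array([-1.2524, -0.0887, -0.482 ]), 'wrist_torque': array([ 0.0335, -0.0442, -0.0312]), 'gripper_force': 0.0, 'opening': 0.0932894892496475}
scene [[590.1855   0.     327.8076]
 [  0.     590.1855 232.1383]
 [  0.       0.       1.    ]] [[-0.6918  0.4688 -0.5493  1.2135]
 [ 0.7218  0.4716 -0.5065  0.8045]
 [ 0.0216 -0.7468 -0.6646  0.9146]
 [ 0.      0.      0.      1.    ]]
side [[470.1453   0.     313.2593]
 [  0.     470.1453 241.0115]
 [  0.       0.       1.    ]] [[-0.8621 -0.3376  0.3779  0.227 ]
 [-0.5065  0.5993 -0.62    0.6335]
 [-0.0171 -0.7258 -0.6876  0.5987]
 [ 0.      0.      0.      1.    ]]
wrist [[371.6483   0.     324.784 ]
 [  0.     371.6483 234.6626]
 [  0.       0.       1.    ]] [[ 0.0007 -0.9712 -0.2382  0.0651]
 [ 1.      0.0008 -0.0002 -0.0001]
 [ 0.0004 -0.2382  0.9712 -0.083 ]
 [ 0.      0.      0.      1.    ]]
```

View pics/scene0.png

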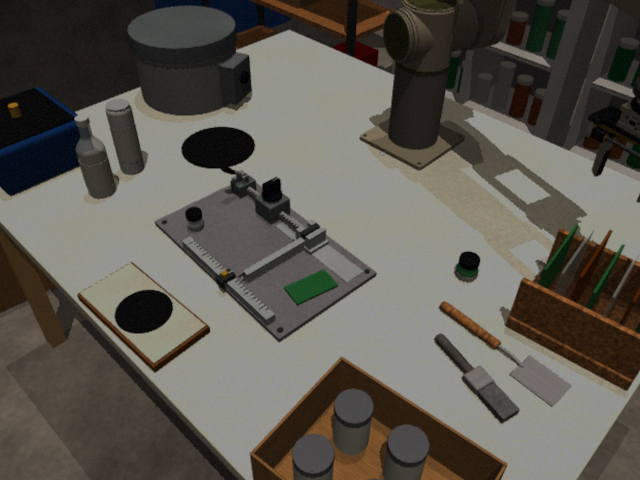

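View pics/side0.png

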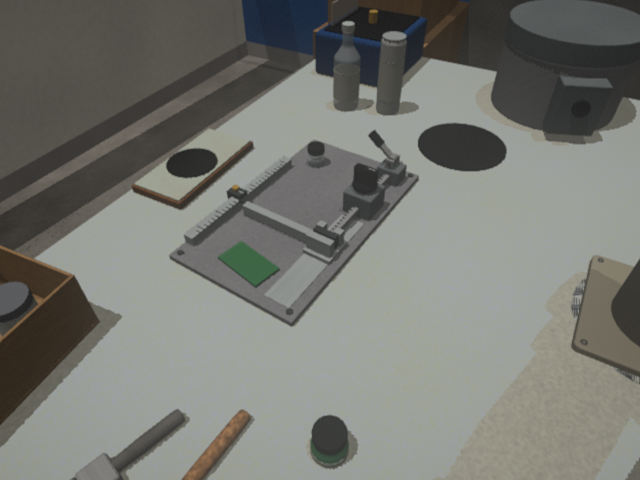

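The side and scene views both show the whole jig, lever at its upper right and the green sheet in front. I'll enlarge crops to read off exact pixels.

```bash
python3 - <<'E'
import cv2
a=cv2.imread("pics/side0.png")[120:330,160:430]
b=cv2.imread("pics/scene0.png")[160:340,145:385]
cv2.imwrite("pics/sideC.png",cv2.resize(a,None,fx=2.8,fy=2.8,interpolation=cv2.INTER_CUBIC))
cv2.imwrite("pics/sceneC.png",cv2.resize(b,None,fx=3.2,fy=3.2,interpolation=cv2.INTER_CUBIC))
E
```

```text
(no output)
```

View pics/sideC.png

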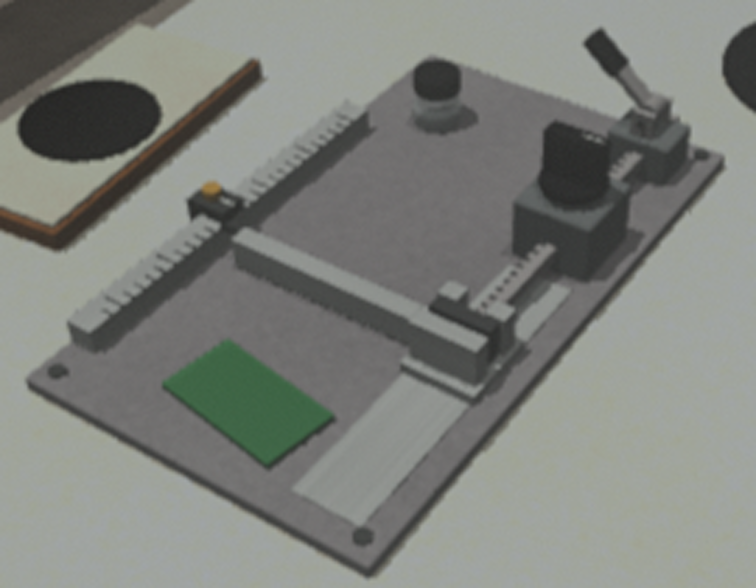

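View pics/sceneC.png

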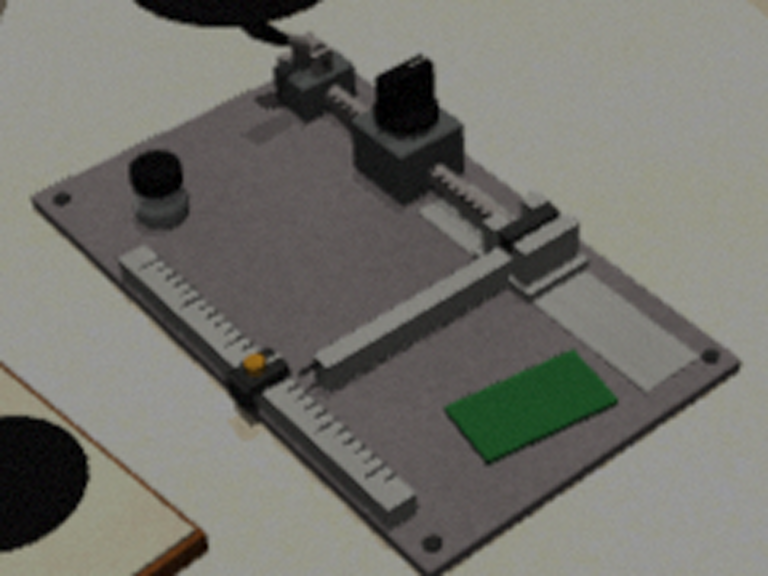

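Reading: the side crop gives the board's top corners at (370,568), (28,381), (722,158) and (432,57). The scene crop gives them at (33,201), (425,572) and (740,362). The clip with its brass screw sits just short of the pointer's end of the bar.

```bash
cat > h.py <<'E'
import numpy as np
from scipy.optimize import least_squares
from scipy.spatial.transform import Rotation as R
from plant import robot
import cv2
np.set_printoptions(precision=4,suppress=True)
def proj(c,P):
    T=np.linalg.inv(c["pose"]);p=T[:3,:3]@P+T[:3,3];q=c["intrinsics"]@p;return q[:2]/q[2]
def wpose(s):
    T=np.eye(4);T[:3,:3]=R.from_rotvec(s["orientation"]).as_matrix();T[:3,3]=s["tool_pos"];return T
def wray(c,s,px,z):
    K=c["intrinsics"];d=(np.array(px)-K[:2,2])/K[0,0];r=np.linalg.norm(d)
    v=np.r_[np.sin(r)*d/max(r,1e-9),np.cos(r)]
    T=wpose(s)@c["tool_from_camera"];v=T[:3,:3]@v;o=T[:3,3]
    return o+v*(z-o[2])/v[2]
def wproj(c,s,P):
    T=np.linalg.inv(wpose(s)@c["tool_from_camera"]);p=T[:3,:3]@P+T[:3,3]
    r=np.arctan2(np.hypot(p[0],p[1]),p[2]);K=c["intrinsics"]
    return K[:2,2]+K[0,0]*r*p[:2]/np.hypot(p[0],p[1])
def jig(j,p):
    x,y,a=j;p=np.array(p,float)/1000
    return np.array([x+p[0]*np.cos(a)-p[1]*np.sin(a),y+p[0]*np.sin(a)+p[1]*np.cos(a),p[2]])
def unjig(j,P):
    x,y,a=j;d=P[:2]-[x,y];return 1000*np.array([d[0]*np.cos(a)+d[1]*np.sin(a),-d[0]*np.sin(a)+d[1]*np.cos(a)])
E
python3 - <<'E'
from h import *
S=robot.read_camera("side");C=robot.read_camera("scene")
pts=[(S,(-105,250,12),np.array((370,568))/2.8+[160,120]),(S,(165,250,12),np.array((28,381))/2.8+[160,120]),
(S,(-105,-210,12),np.array((722,158))/2.8+[160,120]),(S,(165,-210,12),np.array((432,57))/2.8+[160,120]),
(C,(165,-210,12),np.array((33,201))/3.2+[145,160]),(C,(165,250,12),np.array((425,572))/3.2+[145,160]),(C,(-105,250,12),np.array((740,362))/3.2+[145,160])]
f=lambda j:np.concatenate([proj(c,jig(j,p))-u for c,p,u in pts])
best=min((least_squares(f,[.5,.4,a]) for a in np.arange(-3,3,.5)),key=lambda r:r.cost)
j=best.x;print(j,best.fun.reshape(-1,2));np.save("jig.npy",j)
print("knob",jig(j,(-60,-50,88)),"lockpivot y-165",jig(j,(-60,-165,62)))
for c,n,o,k in((S,"side",(160,120),2.8),(C,"scene",(145,160),3.2)):
    for p in((-60,-50,107),(-90,-80,60),(-30,-20,60),(152,85,36)): print(n,p,(proj(c,jig(j,p))-o)*k)
print("tool axes",wpose(robot.read_state())[:3,:3])
E
```

```text
[ 0.5742  0.0234 -0.0634] [[-0.6578  0.7394]
 [-1.811  -0.768 ]
 [ 1.4706 -1.0257]
 [-0.757  -1.3031]
 [-1.1488 -2.1985]
 [ 1.0861 -0.0834]
 [ 0.701  -1.3244]]
knob [ 0.5112 -0.0227  0.088 ] lockpivot y-165 [ 0.5039 -0.1375  0.062 ]
side (-60, -50, 107) [577.0241 134.5238]
side (-90, -80, 60) [633.5614 184.6807]
side (-30, -20, 60) [511.3358 200.9263]
side (152, 85, 36) [205.7964 219.5442]
scene (-60, -50, 107) [403.892   67.1302]
scene (-90, -80, 60) [413.0472  83.8123]
scene (-30, -20, 60) [399.8865 156.1531]
scene (152, 85, 36) [279.8795 382.924 ]
tool axes [[-0.9753  0.2209 -0.0003]
 [ 0.2209  0.9753 -0.0008]
 [ 0.0001 -0.0008 -1.    ]]
```

View pics/wrist0.png

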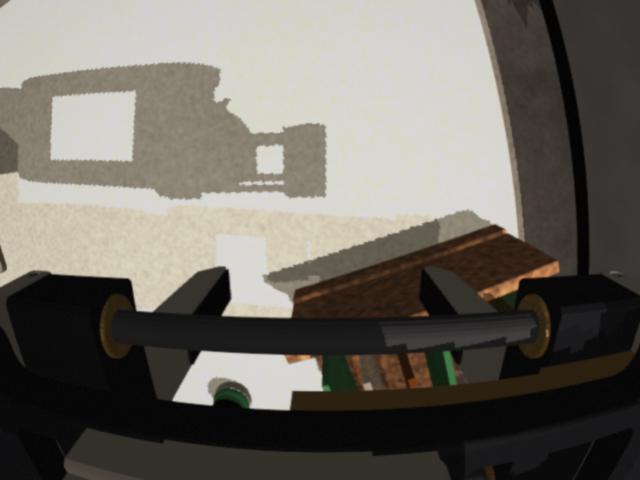

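The jig fits within about 2 mm. Its origin is at (0.574, 0.023) with yaw -0.063, and the knob's top and gearbox project where the crops show them. The wrist picture shows only table, crate and fingers. I'll move to above the knob and turn about +171° so the tool's x lies along the jig's x, which leaves room to turn counter-clockwise.

```bash
python3 -m jog '1 -0.0295 -0.026 0 0;1 -0.0295 -0.026 0 0;1 -0.0295 -0.026 0 0;1 -0.0295 -0.026 0 0;1 -0.0295 -0.026 0 0;1 -0.0295 -0.026 0 0;1 -0.0295 -0.026 0 0;1 -0.0295 -0.026 0 0;1 -0.0295 -0.026 0 0;1 -0.0295 -0.026 0 0' | tail -3
python3 -m jog '1 -0.0295 -0.026 0 0;1 -0.0295 -0.026 0 0;1 -0.0295 -0.026 0 0;1 -0.0295 -0.026 0 0;1 -0.0295 -0.026 0 0;1 -0.0295 -0.026 0 0;1 -0.0295 -0.026 0 0;1 -0.0295 -0.026 0 0;1 -0.0295 -0.026 0 0;1 0 0 0 7' | tail -3
python3 -m jog '1 0 0 0 7;1 0 0 0 7;1 0 0 0 7;1 0 0 0 7;1 0 0 0 7;1 0 0 0 7;1 0 0 0 7;1 0 0 0 7;1 0 0 0 7;1 0 0 0 7' | tail -3
python3 -m jog '1 0 0 0 7;1 0 0 0 7;1 0 0 0 7;1 0 0 0 7;1 0 0 0 7;1 0 0 0 7;1 0 0 0 7;1 0 0 0 7;1 0 0 0 7;1 0 0 0 7' | tail -3
python3 -m jog '1 0 0 0 7;1 0 0 0 7;1 0 0 0 7;1 0 0 0 3;1 0 0 0 0;1 0 0 0 0' | tail -3
python3 - <<'E'
from h import *
s=robot.read_state();c=robot.read_camera("wrist");cv2.imwrite("pics/w1.png",c["color"][:,:,::-1])
T=wpose(s);print(s["t"],s["tool_pos"],T[:3,:3]);j=np.load("jig.npy")
for p in((-60,-50,107),(152,85,36),(-60,-165,62),(-105,-210,12),(165,250,12)):print(p,wproj(c,s,jig(j,p)))
E
```

```text
force: [0.5, 0.7, 0.2]
opening: 0.0928
gripper_force: 0.0
force: [-0.2, 0.4, 0.2]
opening: 0.093
gripper_force: 0.0
force: [0.2, 0.2, 0.2]
opening: 0.0932
gripper_force: 0.0
force: [-0.3, 0.5, 0.8]
opening: 0.0929
gripper_force: 0.0
force: [0.6, -0.5, -0.2]
opening: 0.0931
gripper_force: 0.0
4.0833 [ 0.57   -0.0204  0.3026] [[ 0.998  -0.0635 -0.0002]
 [-0.0635 -0.998   0.    ]
 [-0.0002 -0.     -1.    ]]
(-60, -50, 107) [331.5844 301.5087]
(152, 85, 36) [191.7204  61.5657]
(-60, -165, 62) [449.4561 280.1351]
(-105, -210, 12) [468.0666 300.3398]
(165, 250, 12) [73.8562 75.537 ]
```

View pics/w1.png

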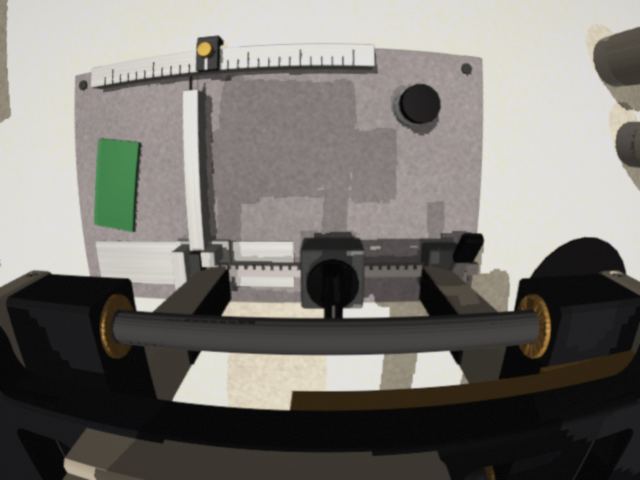

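The wrist view (w1) shows the knob disc at about (332,282), the clip at (208,55), the bar's pointer end at (191,80) and the raised lever's pad at (468,247). I'll enlarge the clip.

```bash
python3 - <<'E'
from h import *
s=robot.read_state();c=robot.read_camera("wrist");j=np.load("jig.npy")
im=cv2.imread("pics/w1.png")
a=cv2.resize(im[25:105,160:250],None,fx=6,fy=6,interpolation=cv2.INTER_CUBIC)
b=cv2.resize(im[225:325,280:380],None,fx=4,fy=4,interpolation=cv2.INTER_CUBIC)
b=cv2.convertScaleAbs(b,alpha=2,beta=20)
b=cv2.copyMakeBorder(b,0,80,0,0,cv2.BORDER_CONSTANT);a=cv2.resize(a,(540,480))
cv2.imwrite("pics/w1c.png",np.hstack([a[:, :390],b]))
print([wproj(c,s,jig(j,p)) for p in((-60,-50,74),(-60,-50,60),(-90,-50,60),(-30,-50,60),(-60,-20,60),(-60,-80,60))])
E
```

```text
[array([330.9214, 286.6741]), array([330.6805, 281.1489]), array([330.4878, 310.091 ]), array([330.858 , 250.3841]), array([298.6475, 281.0586]), array([362.6227, 281.0103])]
```

View pics/w1c.png

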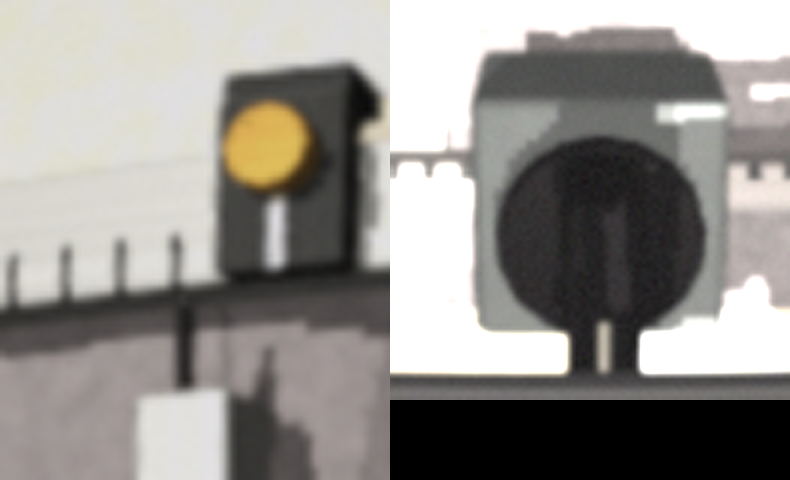

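From the gearbox edges, the knob's axis is at about world (0.512, -0.0244). The pointer is roughly 15 mm past the line. I'll go down with the tips at about 77 mm, above the disc, and grip.

```bash
python3 -m jog '0.7 -0.0288 0.0039 0 0;0.6 -0.0288 0.0038 0 0;0.6 0 0 0.035 0;0.6 0 0 0.035 0;0.6 0 0 0.035 0;0.6 0 0 0.025 0;0.6 0 0 0.0106 0;0.6 0 0 0 0;0.6 0 0 0 0' 
python3 -m jog '0 0 0 0 0;0 0 0 0 0;0 0 0 0 0;0 0 0 0 0;0 0 0 0 0;0 0 0 0 0' 30
```

```text
t: 4.93
tool_pos: [0.5123, -0.0244, 0.1627]
orientation: [3.14, -0.102, -0.0]
force: [0.6, -0.3, -0.1]
opening: 0.0559
gripper_force: 0.0
t: 5.43
tool_pos: [0.5122, -0.0244, 0.1625]
orientation: [3.14, -0.103, 0.001]
force: [-0.7, -0.5, 0.2]
opening: 0.0203
gripper_force: 0.0
```

```bash
python3 -m jog '0 0 0 0 0;0 0 0 0 0;0 0 0 0 0;0 0 0 0 0' 30
```

```text
t: 5.77
tool_pos: [0.5123, -0.0237, 0.1624]
orientation: [-3.139, 0.103, -0.001]
force: [0.8, 5.2, 2.5]
opening: 0.0158
gripper_force: 30.0
```

Gripped the bar at 15.8 mm. Winding back 134° counter-clockwise, which is negative about tool z.

```bash
python3 -m jog '0 0 -0.0007 0 -6.7;0 0 0 0 -6.7;0 0 0 0 -6.7;0 0 0 0 -6.7;0 0 0 0 -6.7;0 0 0 0 -6.7;0 0 0 0 -6.7;0 0 0 0 -6.7;0 0 0 0 -6.7;0 0 0 0 -6.7' 
python3 -m jog '0 0 0 0 -6.7;0 0 0 0 -6.7;0 0 0 0 -6.7;0 0 0 0 -6.7;0 0 0 0 -6.7;0 0 0 0 -6.7;0 0 0 0 -6.7;0 0 0 0 -6.7;0 0 0 0 -6.7;0 0 0 0 -6.7' 
python3 -m jog '0 0 0 0 0;0 0 0 0 0'
python3 - <<'E'
from h import *
s=robot.read_state();print(s["tool_pos"],wpose(s)[:3,0],s["wrist_torque"])
for n in("side","scene"):
  c=robot.read_camera(n);cv2.imwrite(f"pics/{n}1.png",c["color"][:,:,::-1])
a=cv2.imread("pics/side1.png")[155:255,200:330];a=cv2.resize(a,None,fx=6,fy=6,interpolation=cv2.INTER_CUBIC)
cv2.imwrite("pics/side1c.png",a[:, :780])
E
```

```text
t: 6.6
tool_pos: [0.5121, -0.0233, 0.1624]
orientation: [-2.67, -1.654, -0.0]
force: [-2.5, 3.8, 3.9]
opening: 0.0162
gripper_force: 30.0
t: 7.43
tool_pos: [0.5118, -0.0233, 0.1624]
orientation: [-1.313, -2.853, -0.0]
force: [-3.8, 3.3, 6.7]
opening: 0.0155
gripper_force: 30.0
t: 7.6
tool_pos: [0.5118, -0.0233, 0.1624]
orientation: [-1.32, -2.85, -0.0]
force: [-4.0, 3.5, 5.6]
opening: 0.0157
gripper_force: 30.0
[ 0.5118 -0.0233  0.1624] [-0.6468  0.7627  0.0011] [0.7171 0.6596 0.0724]
```

View pics/side1c.png

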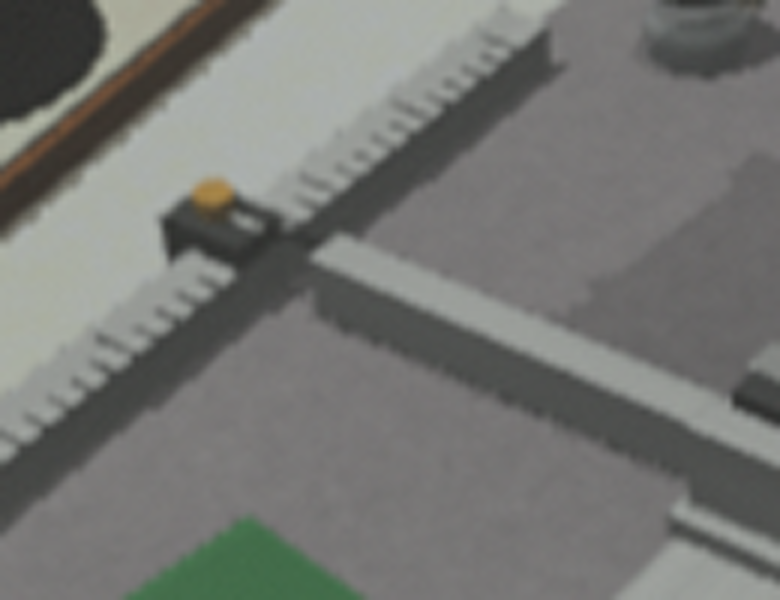

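The stop has moved back. The pointer at about (290,238) now lies just behind the clip's line at about (262,229). I'll put numbers on that and wind 20° further for margin.

```bash
python3 -m jog '0 0 0 0 -5;0 0 0 0 -5;0 0 0 0 -5;0 0 0 0 -5;0 0 0 0 0;0 0 0 0 0'
python3 - <<'E'
from h import *
j=np.load("jig.npy");S=robot.read_camera("side")
def ray(c,px,z):
    v=c["pose"][:3,:3]@np.linalg.inv(c["intrinsics"])@np.r_[px,1];o=c["pose"][:3,3];return o+v*(z-o[2])/v[2]
for z in(.036,.042,.048):print(z,[unjig(j,ray(S,np.array(p)/6+[200,155],z)) for p in((290,238),(262,229))])
E
```

```text
t: 8.2
tool_pos: [0.5117, -0.0234, 0.1624]
orientation: [-0.805, -3.035, -0.0]
force: [-3.7, 3.8, 6.9]
opening: 0.0159
gripper_force: 30.0
0.036 [array([135.3581,  60.3066]), array([146.1448,  61.5894])]
0.042 [array([129.8077,  65.9209]), array([140.4794,  67.19  ])]
0.048 [array([124.2573,  71.5352]), array([134.814 ,  72.7906])]
```

The line is at jig y ≈ 69 and the pointer is now about 12 mm short, so step 1 is met with margin. Next is 65° forward, which crosses the play and stops a little short. Then I'll release and look from directly above the line.

```bash
python3 -m jog '0 0 0 0 6.5;0 0 0 0 6.5;0 0 0 0 6.5;0 0 0 0 6.5;0 0 0 0 6.5;0 0 0 0 6.5;0 0 0 0 6.5;0 0 0 0 6.5;0 0 0 0 6.5;0 0 0 0 6.5'
python3 -m jog '0 0 0 0 0;0 0 0 0 0;0.5 0 0 0 0;0.5 0 0 0 0;0.5 0 0 0 0;0.5 0 0 0 0;0.5 0 0 -0.02 0;0.5 0 0 -0.03 0'
python3 -m jog '0.5 0.013 0.031 0 0;0.5 0.013 0.031 0 0;0.5 0.013 0.031 0 0;0.5 0.013 0.031 0 0;0.5 0 0 0 0;0.5 0 0 0 0'
python3 - <<'E'
from h import *
s=robot.read_state();c=robot.read_camera("wrist");cv2.imwrite("pics/w2.png",c["color"][:,:,::-1])
j=np.load("jig.npy");print(s["t"],s["tool_pos"],wpose(s)[:3,0]);u=wproj(c,s,jig(j,(145,67,40))).astype(int);print(u)
x=max(u[0]-50,0);y=max(u[1]-40,0);print(x,y)
cv2.imwrite("pics/w2c.png",cv2.resize(cv2.imread("pics/w2.png")[y:y+85,x:x+100],None,fx=7,fy=7,interpolation=cv2.INTER_CUBIC))
E
```

```text
t: 9.08
tool_pos: [0.512, -0.0232, 0.1624]
orientation: [-2.317, -2.121, -0.0]
force: [-2.3, 3.7, 4.8]
opening: 0.0157
gripper_force: 30.0
t: 9.75
tool_pos: [0.5098, -0.0235, 0.209]
orientation: [-2.308, -2.124, 0.007]
force: [1.1, 0.3, 0.3]
opening: 0.0458
gripper_force: 0.0
t: 10.25
tool_pos: [0.6405, 0.0183, 0.2103]
orientation: [-2.309, -2.128, 0.003]
force: [-0.1, 0.6, -0.5]
opening: 0.0464
gripper_force: 0.0
10.25 [0.6405 0.0183 0.2103] [ 0.0818  0.9966 -0.0003]
[436 141]
386 101
```

View pics/w2c.png

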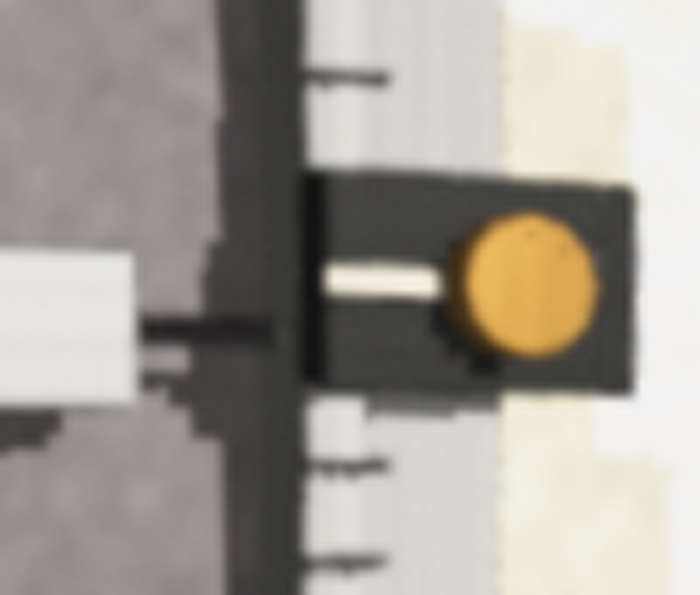

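The enlarged view (w2c) shows the white line's inner end at (325,278) and the pointer running from (150,326) to its tip at (270,331). The pointer is still short of the line.

```bash
python3 - <<'E'
from h import *
s=robot.read_state();c=robot.read_camera("wrist");j=np.load("jig.npy")
P=lambda p,z:unjig(j,wray(c,s,np.array(p)/7+[386,101],z))
print("tip",P((270,331),.036),P((150,327),.036))
for z in(.036,.042,.048):print(z,"line",P((325,278),z),P((440,283),z),"clip edges",P((325,172),z),P((325,388),z))
print("ticks",[P((345,y),.036) for y in(77,467,563)])
E
```

```text
tip [137.2951  61.8352] [124.7862  61.9969]
0.036 line [143.1038  67.3778] [155.524   67.2756] clip edges [143.1203  78.1934] [143.1796  56.1661]
0.042 line [141.3428  67.294 ] [153.474   67.1942] clip edges [141.3588  77.8581] [141.4168  56.3432]
0.048 line [139.5818  67.2102] [151.4241  67.1128] clip edges [139.5974  77.5227] [139.654   56.5202]
ticks [array([145.3384,  88.0237]), array([145.443 ,  48.1343]), array([145.658 ,  38.2736])]
```

The pointer is 5.4 mm short, and the tick spacing (10 mm) and clip width (22 mm) check out. I'll go back by the reverse path, re-grip, and wind forward 5.4 mm, which is 26°.

```bash
python3 -m jog '0.5 -0.013 -0.031 0 0;0.5 -0.013 -0.031 0 0;0.5 -0.013 -0.031 0 0;0.5 -0.013 -0.031 0 0;0.5 0 0 0 0;0.5 0 0 0.03 0;0.5 0 0 0.02 0;0.5 0 0 0 0'
python3 -m jog '0 0 0 0 0;0 0 0 0 0;0 0 0 0 0;0 0 0 0 0;0 0 0 0 0;0 0 0 0 0;0 0 0 0 0;0 0 0 0 0' 30
```

```text
t: 11.02
tool_pos: [0.5095, -0.0239, 0.1593]
orientation: [-2.311, -2.125, 0.003]
force: [-0.8, -0.0, -0.7]
opening: 0.0464
gripper_force: 0.0
t: 11.68
tool_pos: [0.512, -0.0236, 0.1631]
orientation: [-2.311, -2.127, 0.001]
force: [-5.0, 0.8, 7.5]
opening: 0.0159
gripper_force: 30.0
```

```bash
python3 -m jog '0 0 0 0 5.2;0 0 0 0 5.2;0 0 0 0 5.2;0 0 0 0 5.2;0 0 0 0 5.2;0 0 0 0 0;0 0 0 0 0;0 0 0 0 0;0 0 0 0 0'
python3 -m jog '0.5 0 0 0 0;0.5 0 0 0 0;0.5 0 0 0 0;0.5 0 0 0 0;0.5 0 0 -0.02 0;0.5 0 0 -0.03 0;0.5 0 0 0 0'
python3 - <<'E'
from h import *
s=robot.read_state();T=wpose(s);print(s["tool_pos"],T[:3,0]);print("shift in tool axes",T[:3,:3].T@(np.r_[0.64,0.083,0.21]-0.065*T[:3,0]-s["tool_pos"]))
E
```

```text
t: 12.43
tool_pos: [0.512, -0.0236, 0.1631]
orientation: [-2.731, -1.553, 0.001]
force: [-5.4, -0.1, 7.4]
opening: 0.0164
gripper_force: 30.0
t: 13.02
tool_pos: [0.5146, -0.024, 0.2176]
orientation: [2.727, 1.55, 0.009]
force: [1.7, -1.6, 0.2]
opening: 0.0462
gripper_force: 0.0
[ 0.5146 -0.024   0.2176] [0.5114 0.8593 0.0028]
shift in tool axes [0.091  0.053  0.0085]
```

```bash
python3 -m jog '0.5 0.03 0.018 0 0;0.5 0.03 0.018 0 0;0.5 0.03 0.018 0 0;0.5 0 0 0 0;0.5 0 0 0 0'
python3 - <<'E'
from h import *
s=robot.read_state();c=robot.read_camera("wrist");cv2.imwrite("pics/w3.png",c["color"][:,:,::-1])
j=np.load("jig.npy");print(s["t"],s["tool_pos"],wpose(s)[:3,0]);u=wproj(c,s,jig(j,(140,67,40))).astype(int);print(u)
x=max(u[0]-50,0);y=max(u[1]-42,0);print(x,y)
cv2.imwrite("pics/w3c.png",cv2.resize(cv2.imread("pics/w3.png")[y:y+85,x:x+100],None,fx=7,fy=7,interpolation=cv2.INTER_CUBIC))
E
```

```text
t: 13.43
tool_pos: [0.6052, 0.0269, 0.2106]
orientation: [-2.729, -1.554, 0.002]
force: [-0.3, 0.1, -1.0]
opening: 0.0465
gripper_force: 0.0
13.4333 [0.6052 0.0269 0.2106] [ 0.5102  0.8601 -0.0009]
[425  91]
375 49
```

View pics/w3c.png

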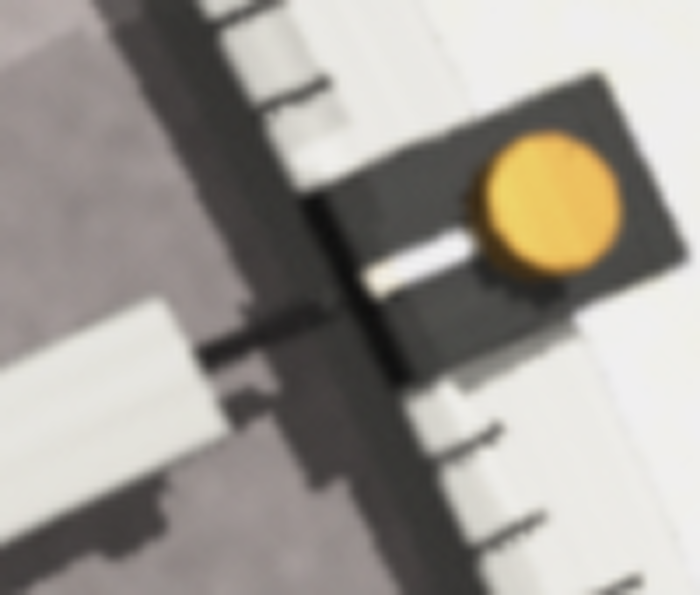

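Pointer runs (210,353) to (325,311) and the line (375,280) to (468,240), nearly collinear. I'll put numbers on it.

```bash
python3 - <<'E'
from h import *
s=robot.read_state();c=robot.read_camera("wrist");j=np.load("jig.npy");T=wpose(s)@c["tool_from_camera"];print("cam jig",unjig(j,T[:3,3]))
P=lambda p,z:unjig(j,wray(c,s,np.array(p)/7+[375,49],z))
print("tip",P((325,311),.036),P((210,353),.036))
for z in(.036,.042,.048):print(z,"line",P((375,280),z),P((468,240),z),"clip edges",P((332,180),z),P((412,383),z))
print("clip bottom face corners",P((310,192),.036),P((395,385),.036))
# plan to the lock lever
pad=jig(j,(-60+52*np.cos(.75)+1,-165-1.7,62+52*np.sin(.75)));print("pad approx",pad,"tool axes shift to above:",wpose(s)[:3,:3].T@(pad-s["tool_pos"]))
E
```

```text
cam jig [60.1288 62.8468]
tip [137.6967  66.3513] [124.8213  67.2887]
0.036 line [144.0168  67.1468] [155.1523  67.0497] clip edges [144.6883  78.1945] [142.7489  56.0985]
0.042 line [142.0662  67.0468] [152.9427  66.952 ] clip edges [142.7221  77.8377] [140.8277  56.2554]
0.048 line [140.1156  66.9468] [150.7332  66.8542] clip edges [140.7558  77.4808] [138.9066  56.4123]
clip bottom face corners [141.9745  77.972 ] [140.992  56.627]
pad approx [ 0.5428 -0.1416  0.0974] tool axes shift to above: [-0.1758  0.0329  0.1138]
```

The pointer is within about 0.5 mm of the line, at rest, after a forward push. Now the lever: shut fingers 40 mm from the pivot along the lever, at jig (-19,-167), coming down from above.

```bash
python3 -m jog '0 0 0 -0.04 0;0 -0.0352 0.0068 0 0;0 -0.0352 0.0068 0 0;0 -0.0352 0.0068 0 0;0 -0.0352 0.0068 0 0;0 -0.0352 0.0068 0 0;0 0 0 0 0;0 0 0 0 0;0 0 0 0 0;0 0 0 0 0'
python3 -m jog '0 0 0 0.02 0;0 0 0 0.01 0;0 0 0 0.01 0;0 0 0 0.01 0;0 0 0 0.01 0'
python3 -m jog '0 0 0 0.008 0;0 0 0 0.008 0;0 0 0 0.008 0;0 0 0 0 0'
```

```text
t: 14.37
tool_pos: [0.5437, -0.1418, 0.2524]
orientation: [2.731, 1.553, 0.001]
force: [-0.2, 0.4, 0.0]
opening: 0.0005
gripper_force: 0.0
t: 14.78
tool_pos: [0.5437, -0.142, 0.1911]
orientation: [-2.73, -1.553, 0.001]
force: [-0.2, 0.1, 1.7]
opening: 0.0005
gripper_force: 0.8
t: 15.12
tool_pos: [0.5431, -0.1424, 0.1663]
orientation: [-2.73, -1.552, 0.002]
force: [0.6, -0.8, 0.1]
opening: 0.0004
gripper_force: 0.0
```

```bash
python3 -m jog '0 0 0 0.006 0;0 0 0 0.005 0;0 0 0 0.003 0'
python3 -m jog '0 0 0 0.0015 0;0 0 0 0 0;0 0 0 0 0'
python3 - <<'E'
from h import *
s=robot.read_state();print(s["tool_pos"],s["force"])
c=robot.read_camera("side");cv2.imwrite("pics/side2.png",c["color"][:,:,::-1])
E
```

```text
t: 15.37
tool_pos: [0.544, -0.1427, 0.154]
orientation: [2.731, 1.552, 0.001]
force: [0.6, 0.6, 1.8]
opening: 0.0007
gripper_force: 1.0
t: 15.62
tool_pos: [0.5434, -0.1425, 0.1524]
orientation: [-2.731, -1.552, 0.001]
force: [-0.3, 0.2, -0.5]
opening: 0.0005
gripper_force: 0.0
[ 0.5434 -0.1425  0.1524] [-0.3218  0.1925 -0.5072]
```

```bash
python3 -m jog '0 0 0 0.0015 0;0 0 0 0.001 0;0 0 0 0 0'
python3 -m jog '0 0 0 0.001 0;0 0 0 0 0' | grep -E 'pos|force'
```

```text
t: 15.92
tool_pos: [0.5437, -0.1426, 0.1513]
orientation: [-2.731, -1.553, 0.0]
force: [-4.6, 1.4, 9.9]
opening: 0.0004
gripper_force: 5.1
tool_pos: [0.5438, -0.1426, 0.1512]
force: [-8.9, 2.9, 17.3]
gripper_force: 8.8
```

Firm contact (17 N) came with the tips at 67.2 mm, the height of the flat pad. I'll lift clear and check the lever's pixels numerically.

```bash
python3 -m jog '0 0 0 -0.01 0;0 0 0 -0.03 0;0 0 0 -0.04 0;0 0 0 -0.04 0;0 0 0 -0.04 0;0 0 0 0 0;0 0 0 0 0;0 0 0 0 0'
python3 - <<'E'
from h import *
j=np.load("jig.npy");im0=cv2.imread("pics/side0.png",0)
for n,z in(("side",0),("scene",0)):
    c=robot.read_camera(n);g=cv2.cvtColor(c["color"],cv2.COLOR_RGB2GRAY);o=cv2.imread(f"pics/{n}0.png",0)
    cv2.imwrite(f"pics/{n}3.png",c["color"][:,:,::-1])
    for a in(0,.2,.75):
        u=proj(c,jig(j,(-59+52*np.cos(a),-166.7,62+52*np.sin(a)+4*np.cos(a)))).round().astype(int)
        w=lambda m:m[u[1]-2:u[1]+3,u[0]-2:u[0]+3].mean()
        print(n,a,u,"before",w(o),"now",w(g))
E
```

```text
t: 16.75
tool_pos: [0.5436, -0.1425, 0.3089]
orientation: [2.731, 1.553, 0.0]
force: [-1.0, -0.1, -0.2]
opening: 0.0003
gripper_force: 0.0
side 0 [370 149] before 159.6 now 57.32
side 0.2 [371 145] before 159.28 now 145.84
side 0.75 [378 137] before 62.36 now 163.36
scene 0 [224 181] before 147.56 now 16.08
scene 0.2 [224 178] before 147.68 now 58.28
scene 0.75 [227 167] before 14.48 now 45.2
```

Both cameras show the dark pad at the flat position and none at the raised one. The robot is clear, so I'm handing in.

```bash
python3 -c "
from plant import robot
print(robot.close_job())"
```

```text
the job is handed in; nothing more can be done
None
```

I wound the stop back to about 12 mm short of the line, then forward to within about 0.5 mm of it, ending on a forward push. I then pressed the lock lever flat and handed the job in with the arm clear; the hand-in returned no verdict, and I did not re-measure the pointer after locking.

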